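# Feed a row of Petri dishes home on the loading rail and shut the gate

## Task

Three covered Petri dishes stand in a row in the loading rail. With the fingertips, gently push the row as one train, touching only the last dish (the one farthest from the end stop), until the first dish sits against the end stop and all three touch. Then swing the rail's gate fully shut across the channel behind the last dish with a fingertip, without lifting any dish or disturbing the things around the rail.

Things in the scene. Friction and masses are not known exactly. Their poses are not given: they have to be found in the camera images.
- dish_rail: Fixed aluminium rail, 430 x 100 mm. Origin: on the table under the channel's middle; x runs along the channel toward the end stop, z up, y to the gate's side. Channel floor 4 mm above the table; side walls' inner faces at y = +-39 mm, walls 5 mm thick, tops 12 mm above the table. Open at the far end from the stop (x = -210 mm).
- stop_face (a point): Middle of the face that the first dish must touch, on the grey stop block across the rail's end (100 mm wide, top 30 mm above the table, 15 mm thick); at x = +200 mm, y = 0, z = 13 mm in the rail's frame.
- dish_1: First of three like round covered Petri dishes (glass, pale filling), 73.6 mm across, 18 mm high, about 60 g, standing loose on the channel floor: the one nearest the end stop. Origin: centre of the underside, 4 mm above the table. Rests against the stop when its centre is 36.8 mm from the stop face.
- dish_2: Middle dish, same as dish_1, touching it (gap under 1 mm) at the start.
- dish_3: Last dish, same again, touching dish_2 (gap under 1 mm) at the start: the one farthest from the end stop, the only one to be touched. At the start the row stands 60 to 120 mm short of the stop.
- gate (a joint): Hinge angle, rad, of the flat steel gate bar: 6 mm thick, reaching 102 mm from its upright pivot, 15.5 to 31.5 mm above the table (passes over the walls). Grows counter-clockwise from above. 0 or less (to -0.45): open, outside the channel, pointing away from the stop (rail -x). 1.571: shut, at its hinge stop, straight across the channel (rail -y). Light friction (about 1 N at the tip); stays put.
- gate_pivot (a point): The gate's pivot axis, beside the channel on a lug that reaches out to y = 71 mm, 15 mm above the table; at x = -30 mm, y = +58 mm in the rail's frame. When the row is home the shut bar stands about 6 mm behind the last dish.
- gate_tip (a point): On the axis of the upright black thumb pin near the gate's free end, 94 mm from the pivot, at the bar's mid height (23.5 mm above the table). The pin is 10 mm thick and its top is 46 mm above the table.
- beaker: Bystander: small glass beaker, 45 mm across, 57 mm high, standing beyond the rail. Origin: centre of the underside.
- vial: Bystander: small glass vial, 31 mm across, 42 mm high, standing beyond the rail. Origin: centre of the underside.
- lancet_carton: Bystander: cardboard box, 62 x 105 x 48 mm, to the left of the rail. Origin: centre of the underside.
- tape: Bystander: roll of tape lying flat, 62 mm across, 25 mm high, to the right of the rail. Origin: centre of the underside.
Mind the look-alikes: they are no part of the job. Leave any purple or turquoise look-alike of the dish_2 alone.

How it is judged:
By the outcome, as a careful person would: the job done as asked, in the order asked, and still so for the second after the job is handed in, with the robot touching nothing.
It also fails if it takes over 51 s, if anything falls off the work surface, if the arm or the gripper's body presses on something with over 40 N, if the wrist force passes 120 N, or if a joint passes its speed limit or range.

## Robot

A 7-joint arm with a two-finger parallel gripper is mounted at the origin on a cart in front of the work surface, level with it; the furniture and walls round the work are solid. World frame = base frame: x ahead of the robot, y to its left, z up, the work surface at z = 0. Lengths are in m, angles in rad, forces in N, time in s.
With the tool pointing down it reaches from about 0.4 to 0.85 m from the base axis. Payload 6.9 kg.
Tool frame: the origin (TCP) lies where the fingers leave the gripper's body, on its centre line; the fingertips stand 73 mm ahead of it and the grasp point (between the pads) lies 54 mm ahead of it; z points along the fingers, y is the line along which they close (so a half turn about z gives the same grasp; the last joint's range is limited). The gripper opens to 85 mm and grips with 20 to 120 N. Pads are 22 mm wide; open, the fingers measure 114 mm over their backs; the gripper's body (76 mm by 85 mm) begins 54 mm behind the grasp point. The pads swing forward as they close: fully open they stand 13 mm farther back than shut.
Start: joints at [1.425, 0.507, -0.238, 1.5, 0.126, 1.149, -0.155], TCP at [0.155, -0.605, 0.304] pointing down, gripper open.
Joint ranges: [-3.08, 3.08], [-0.24, 2.05], [-1.43, 1.35], [0, 2.5], [-1.52, 4.66], [0.17, 1.96], [-2.89, 2.89]. Speed limits (rad/s): [2.39, 2.39, 3.14, 3.14, 3.14, 3.14, 3.14].

## Interface

Orientations are given as a unit quaternion [x, y, z, w].
In Python, from plant import r gives the robot as it stands.
- The arm moves only by the tool play_rows, never from a script. Its argument "commands" is a list of rows, each an object with "twist": the turn, a rotation vector about the tool's x, y, z in units of 6 degrees (1.0 is 6 degrees), a list of three; "travel": the shift along the tool's x, y, z in units of 25 mm (1.0 is 25 mm), a list of three; "jaw": the finger opening in mm, from 0 to 85.4. In form: [{"twist": [rx, ry, rz], "travel": [tx, ty, tz], "jaw": jaw}, ...]. A call has 1 to 8 rows; each row shifts and turns the commanded pose from where the row before left it, along the tool's axes as they then stand; what a row does not reach is not made up. A row lasts 1/10 s, in which the tool goes at most 50 mm and 8.59 degrees, less where a joint would pass 70% of its speed; a pose out of reach is approached as far as the arm can. A call is refused whole if a number of a shift passes 1 or a number of a turn 1, either way. A call with a gripper value outside its range is refused whole. The fingers move at their own pace and stop on an object; "grip_force" is the grip in N (left out, the last holds). Time passes only in rows, so rows that do not move let the fingers close. It gives the time, the measured TCP pose, the force, the opening and the grip force at its end, in the units of the state.
- r.read_state(): the state, without advancing time (a new reading comes with each control period).
- r.read_camera(name): name is "side" or "top"; returns the picture (384x512x3 uint8, red, green, blue); there is no depth.
- r.get_calibration(name): a dict with "fx", "fy", "cx", "cy" (pixels), "camera_from_world" (4x4, takes a point from world to camera coordinates). Camera axes: x right, y down, z forward; pixel columns grow to the right and rows downward; lengths in m; the calibration is good to about 2 mm. A picture is of the moment at which its call begins. get_calibration takes no time and is no camera call.
- r.sign_off(): hands the job in; it is judged then, once.
The state is a dict: "clock": time; "joint_pos": joint angles; "joint_vel": joint speeds; "tau": joint torques, N m; "tcp_pos": TCP position; "tool_rot": TCP orientation; "force": force on the tool from outside, world axes, zero at the start; "torque": the same for the moment, N m; "gripper_width": finger opening in m; "finger_force": force on a finger pad.
Only numpy, scipy, OpenCV 4.12 (cv2) and the standard library are available. Lean on these libraries where they do the work, as an engineer would, in place of code of your own. Each camera call takes 0.05 s, during which the arm holds its last target. There are 200 camera calls.

## Working session

There is one attempt and no reset: what is moved stays moved. The work goes in short steps, Python scripts to look and compute and a tool call to move; the robot and the scene stay as the last step left them, time stands still between calls to the robot, and variables do not carry over. Pictures are saved under pics/ and viewed, at most 10 in all, crops included, and the job is handed in when it is done.

Besides the shell and the picture viewer there is one more tool, called after "Request:" as a command line: name --argument value ..., lists and objects as JSON in quotes. play_rows: Moves the arm, as the interface text tells. Its arguments: {"type":"object","properties":{"commands":{"type":"array"},"grip_force":{"type":"number"}},"required":["commands"]}

```bash
mkdir -p pics && python3 - <<'E'
from plant import r
import cv2,json
for n in("top","side"):
    im=r.read_camera(n); cv2.imwrite(f"pics/{n}0.png",im[:,:,::-1])
    c=r.get_calibration(n); print(n,{k:(v if not hasattr(v,'tolist') else v.tolist()) for k,v in c.items()})
s=r.read_state(); print(s["clock"],s["tcp_pos"],s["tool_rot"],s["gripper_width"])
E
```

```text
top {'fx': 432.82385004369246, 'fy': 432.82385004369246, 'cx': 260.17337100340325, 'cy': 191.58991383146298, 'camera_from_world': [[-0.006319436514809538, -0.9999421838672512, -0.008700209476064417, 0.03283479993819108], [-0.99505483749009, 0.007150523575955606, -0.09906937165521948, 0.5881732831997848], [0.09912585490025089, 0.008031122921597774, -0.9950424945472994, 1.6852429283334152], [0.0, 0.0, 0.0, 1.0]]}
side {'fx': 452.81577116511437, 'fy': 452.81577116511437, 'cx': 253.28040995887403, 'cy': 186.29681075065466, 'camera_from_world': [[0.998051459211864, -0.05887179914736441, -0.020673558721732706, -0.5725878246903889], [-0.042867769630596374, -0.406202877935858, -0.9127768491167623, 0.09311504021796886], [0.045339156277622396, 0.9118844955485198, -0.4079350777835297, 1.4196621631043138], [0.0, 0.0, 0.0, 1.0]]}
0.1 [ 0.15495797 -0.60513645  0.30312305] [ 9.92146531e-01  1.25078484e-01 -1.05920601e-04 -7.88555108e-04] 0.08530361191449316
```

View pics/top0.png

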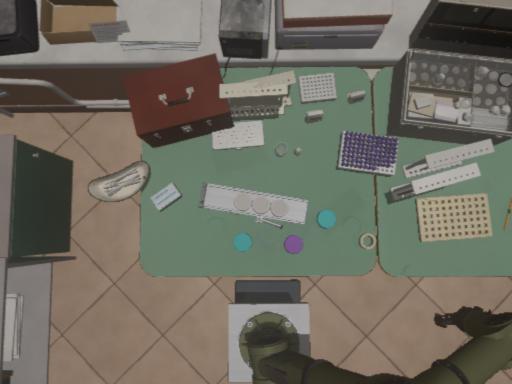

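View pics/side0.png

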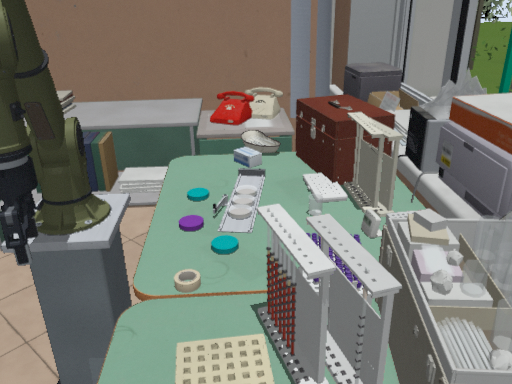

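The top view shows the rail from about (200,195) to (308,210). The dishes are at (243,201), (261,205) and (280,208), the gate is near (270,222), and the stop seems to be at the left end. I'll zoom in.

```bash
python3 - <<'E'
import cv2
a=cv2.imread("pics/top0.png")[170:250,190:320]; cv2.imwrite("pics/c1.png",cv2.resize(a,None,fx=6,fy=6,interpolation=cv2.INTER_CUBIC))
a=cv2.imread("pics/side0.png")[160:240,200:280]; cv2.imwrite("pics/c2.png",cv2.resize(a,None,fx=7,fy=7,interpolation=cv2.INTER_CUBIC))
E
```

```text
(no output)
```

View pics/c1.png

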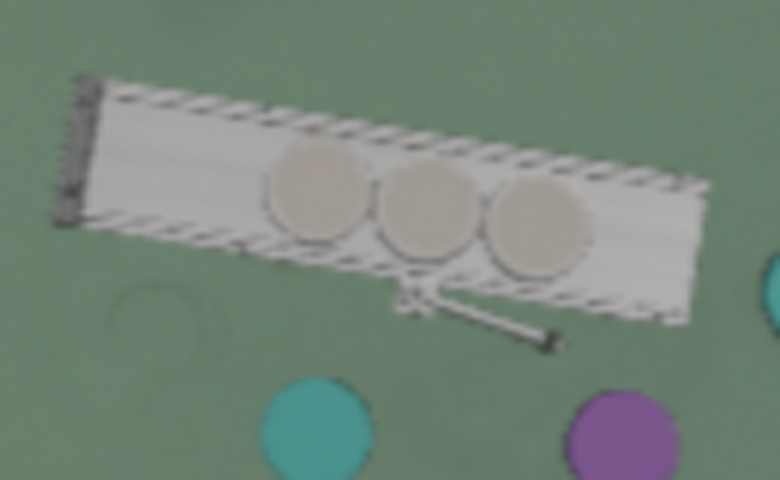

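View pics/c2.png

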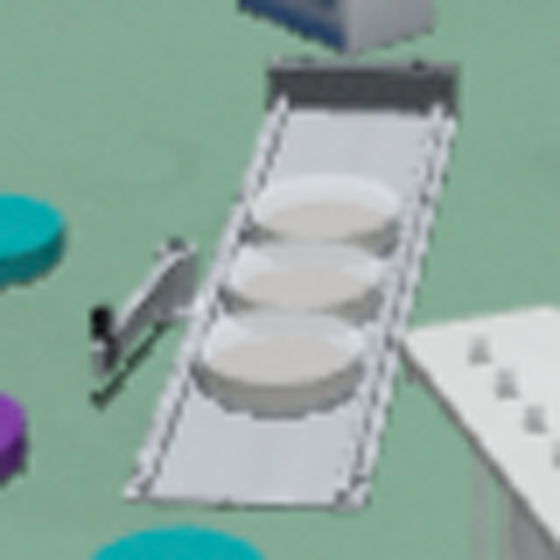

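The crop gives these positions in full-image pixels. The stop block is at the left, around (203,195). The dishes are at about (243,202), (261,205) and (279.5,208). The gate pivot is near (259.5,219), the thumb pin near (282,227), and the open end at about (308,200) to (305,224).

```bash
cat > h.py <<'E'
import numpy as np,cv2
from plant import r
def ray(n,uv,z):
    c=r.get_calibration(n);T=np.array(c["camera_from_world"]);R=T[:3,:3];o=-R.T@T[:3,3]
    d=R.T@np.array([(uv[0]-c["cx"])/c["fx"],(uv[1]-c["cy"])/c["fy"],1]);return (o+d*(z-o[2])/d[2])
def proj(n,p):
    c=r.get_calibration(n);T=np.array(c["camera_from_world"]);q=T[:3,:3]@p+T[:3,3];return np.array([c["fx"]*q[0]/q[2]+c["cx"],c["fy"]*q[1]/q[2]+c["cy"]])
def dishes(im):
    # pale filling: red-ish vs blue
    i=im.astype(int);m=((i[:,:,0]-i[:,:,2]>6)&(i[:,:,0]>130)).astype(np.uint8)
    m[:180]=0;m[240:]=0;m[:,:195]=0;m[:,310:]=0
    n,l,s,c=cv2.connectedComponentsWithStats(m,connectivity=4)
    return [(c[k],s[k][4]) for k in range(1,n) if s[k][4]>40]
def cr(x,y): return ((x+.5)/6-.5+190,(y+.5)/6-.5+170)
E
python3 - <<'E'
from h import *
im=cv2.imread("pics/top0.png")[:,:,::-1]
for c,a in dishes(im): print("dish",c,a,ray("top",c,.018))
for nm,x,y,z in [("stopfarout",78,73,.03),("stopfar_in",104,78,.03),("stopnear_out",53,222,.03),("stopnear_in",78,227,.03),("endfar",709,180,.012),("endnear",688,323,.012),("pin",551,341,.046),("pivot",415,293,.0315)]:
    print(nm,ray("top",cr(x,y),z).round(4))
def cs(x,y): return ((x+.5)/7-.5+200,(y+.5)/7-.5+160)
for nm,x,y,z in [("stopR",459,66,.03),("stopL",267,66,.03),("endfar",365,498,.0),("endnear",128,493,.0),("pin",101,312,.046),("pivot",177,242,.0315)]:
    print("side",nm,ray("side",cs(x,y),z).round(4))
E
```

```text
dish [242.61538462 200.98461538] 195 [0.55243408 0.09908376 0.018     ]
dish [260.86868687 204.12626263] 198 [0.5393994  0.02650628 0.018     ]
dish [279.12244898 207.09183673] 196 [ 0.52709331 -0.04592269  0.018     ]
stopfarout [0.6293 0.2574 0.03  ]
stopfar_in [0.6258 0.2402 0.03  ]
stopnear_out [0.5305 0.2733 0.03  ]
stopnear_in [0.5271 0.2567 0.03  ]
endfar [ 0.5567 -0.1607  0.012 ]
endnear [ 0.4619 -0.1451  0.012 ]
pin [ 0.45  -0.053  0.046]
pivot [0.4822 0.0351 0.0315]
side stopR [0.6329 0.2517 0.03  ]
side stopL [0.5323 0.2628 0.03  ]
side endfar [ 0.5605 -0.1466  0.    ]
side endnear [ 0.4624 -0.133   0.    ]
side pin [ 0.4522 -0.0549  0.046 ]
side pivot [0.4846 0.0446 0.0315]
```

```bash
cat >> h.py <<'E'
from scipy.spatial.transform import Rotation as Ro
O=np.array([.5437,.0527]);a=np.arctan2(.9856,.169);u=np.array([np.cos(a),np.sin(a)]);v=np.array([-u[1],u[0]])
Rt=np.column_stack([np.r_[-v,0],np.r_[-u,0],[0,0,-1]])
def W(x,y,z): return np.r_[O+x*u+y*v,z]
def rail(p): d=np.array(p)[:2]-O; return np.array([d@u,d@v])
def need(x,y,z):
    s=r.read_state();R=Ro.from_quat(s["tool_rot"])
    print("clock",round(s["clock"],2),"rail now",rail(s["tcp_pos"]).round(4),"z",s["tcp_pos"][2].round(4),"F",np.round(s["force"],1))
    print("travel units",(R.inv().apply(W(x,y,z)-s["tcp_pos"])/.025).round(2),"twist",(np.degrees((R.inv()*Ro.from_matrix(Rt)).as_rotvec())/6).round(2))
    print("in final axes",(Rt.T@(W(x,y,z)-s["tcp_pos"])/.025).round(2))
E
python3 -c "
from h import *
need(-.168,0,.15)"
```

```text
clock 0.1 rail now [-0.7141  0.272 ] z 0.3031 F [ 1.3 -0.2 -0.2]
travel units [ 18.85 -15.49   6.15] twist [-0.01  0.    4.02]
in final axes [ 10.88 -21.84   6.12]
```

Request:
play_rows --commands '[{"twist": [0, 0, 1], "travel": [0.5, -0.8, 0], "jaw": 0}, {"twist": [0, 0, 1], "travel": [0.5, -0.8, 0], "jaw": 0}, {"twist": [0, 0, 1], "travel": [0.5, -0.8, 0], "jaw": 0}, {"twist": [0, 0, 1], "travel": [0.5, -0.8, 0], "jaw": 0}, {"twist": [0, 0, 0], "travel": [0.5, -1, 0], "jaw": 0}, {"twist": [0, 0, 0], "travel": [0.5, -1, 0], "jaw": 0}, {"twist": [0, 0, 0], "travel": [0.5, -1, 0], "jaw": 0}, {"twist": [0, 0, 0], "travel": [0.5, -1, 0], "jaw": 0}]'

```text
clock: 0.9
tcp_pos: [0.2636, -0.4303, 0.3036]
tool_rot: [0.996, -0.084, -0.0, -0.0]
force: [0.3, -1.2, 0.6]
gripper_width: 0.0002
finger_force: 0.0
```

```bash
python3 -c "
from h import *
need(-.168,0,.15)"
```

```text
clock 0.9 rail now [-0.5234  0.1945] z 0.3036 F [ 0.3 -1.2  0.6]
travel units [  7.81 -14.2    6.15] twist [-0.    0.    0.02]
in final axes [  7.78 -14.22   6.14]
```

Request:
play_rows --commands '[{"twist": [0, 0, 0], "travel": [0.55, -1, 0], "jaw": 0}, {"twist": [0, 0, 0], "travel": [0.55, -1, 0], "jaw": 0}, {"twist": [0, 0, 0], "travel": [0.55, -1, 0], "jaw": 0}, {"twist": [0, 0, 0], "travel": [0.55, -1, 0], "jaw": 0}, {"twist": [0, 0, 0], "travel": [0.55, -1, 0], "jaw": 0}, {"twist": [0, 0, 0], "travel": [0.55, -1, 0], "jaw": 0}, {"twist": [0, 0, 0], "travel": [0.55, -1, 0.5], "jaw": 0}, {"twist": [0, 0, 0], "travel": [0.55, -1, 0.5], "jaw": 0}]'

```text
clock: 1.7
tcp_pos: [0.4056, -0.2518, 0.2787]
tool_rot: [0.996, -0.084, 0.0, 0.0]
force: [0.8, -0.1, -0.2]
gripper_width: -0.0001
finger_force: 0.0
```

Request:
play_rows --commands '[{"twist": [0, 0, 0], "travel": [0.5, -0.9, 0.8], "jaw": 0}, {"twist": [0, 0, 0], "travel": [0.5, -0.9, 0.8], "jaw": 0}, {"twist": [0, 0, 0], "travel": [0.5, -0.9, 0.8], "jaw": 0}, {"twist": [0, 0, 0], "travel": [0.5, -0.9, 0.8], "jaw": 0}, {"twist": [0, 0, 0], "travel": [0.5, -0.9, 0.8], "jaw": 0}, {"twist": [0, 0, 0], "travel": [0.5, -0.9, 0.8], "jaw": 0}, {"twist": [0, 0, 0], "travel": [0, 0, 0], "jaw": 0}]'

```text
clock: 2.4
tcp_pos: [0.5025, -0.1283, 0.1564]
tool_rot: [0.997, -0.081, -0.001, -0.001]
force: [-0.0, 0.1, 0.6]
gripper_width: -0.0
finger_force: 0.0
```

```bash
python3 -c "
from h import *
need(-.168,0,.11)"
```

```text
clock 2.4 rail now [-0.1854  0.01  ] z 0.1564 F [-0.   0.1  0.6]
travel units [ 0.41 -0.69  1.86] twist [-0.03  0.03  0.07]
in final axes [ 0.4  -0.69  1.86]
```

Request:
play_rows --commands '[{"twist": [0, 0, 0.07], "travel": [0.4, -0.6, 0.6], "jaw": 0}, {"twist": [0, 0, 0], "travel": [0, 0, 0.7], "jaw": 0}, {"twist": [0, 0, 0], "travel": [0, 0, 0.5], "jaw": 0}, {"twist": [0, 0, 0], "travel": [0, 0, 0], "jaw": 0}]'

```text
clock: 2.8
tcp_pos: [0.5126, -0.1196, 0.1125]
tool_rot: [0.996, -0.088, -0.002, 0.0]
force: [-1.0, 0.4, 0.7]
gripper_width: 0.0003
finger_force: 0.0
```

```bash
python3 - <<'E'
from h import *
need(-.168,0,.085)
for n,(x0,y0,x1,y1),f in [("side",(190,150,290,250),5),]:
    im=r.read_camera(n)[y0:y1,x0:x1,::-1]; A=cv2.resize(im,None,fx=f,fy=f,interpolation=cv2.INTER_CUBIC); cv2.imwrite("pics/c3.png",A)
s=r.read_state()
for d in (60,73,86): print(d,(proj("side",s["tcp_pos"]-[0,0,d/1e3])-[190,150])*5)
E
```

```text
clock 2.8 rail now [-0.1751  0.0015] z 0.1125 F [-1.   0.4  0.7]
travel units [ 0.06 -0.28  1.1 ] twist [ 0.    0.03 -0.06]
in final axes [ 0.06 -0.28  1.1 ]
60 [222.22315524 303.92068996]
73 [223.06418864 323.82169743]
86 [223.89847778 343.56311873]
```

View pics/c3.png

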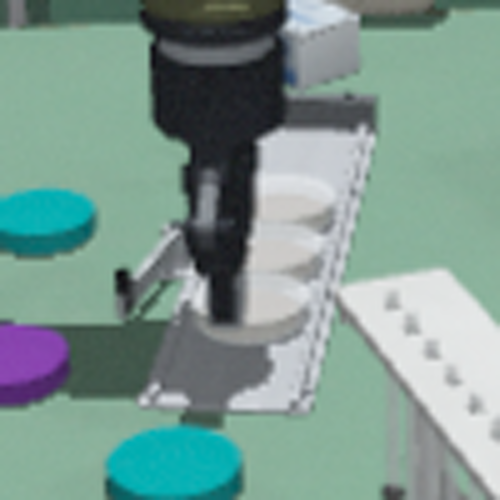

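The closed fingertips appear at crop row 325, which matches 73 mm ahead of the TCP. The tool is over the channel behind dish_3, and the gate is untouched. I'll lower it to a tip height of about 12 mm.

Request:
play_rows --commands '[{"twist": [0, 0, -0.06], "travel": [0.06, 0, 0.5], "jaw": 0}, {"twist": [0, 0, 0], "travel": [0, 0, 0.4], "jaw": 0}, {"twist": [0, 0, 0], "travel": [0, 0, 0.2], "jaw": 0}, {"twist": [0, 0, 0], "travel": [0, 0, 0], "jaw": 0}]'

```text
clock: 3.25
tcp_pos: [0.5149, -0.1192, 0.0855]
tool_rot: [0.996, -0.084, -0.001, -0.0]
force: [0.3, 0.6, -0.2]
gripper_width: -0.0
finger_force: 0.0
```

Request:
play_rows --commands '[{"twist": [0, 0, 0], "travel": [0, -0.2, 0], "jaw": 0}, {"twist": [0, 0, 0], "travel": [0, -0.2, 0], "jaw": 0}, {"twist": [0, 0, 0], "travel": [0, -0.2, 0], "jaw": 0}, {"twist": [0, 0, 0], "travel": [0, -0.1, 0], "jaw": 0}, {"twist": [0, 0, 0], "travel": [0, -0.1, 0], "jaw": 0}]'

```text
clock: 3.75
tcp_pos: [0.5189, -0.0991, 0.0866]
tool_rot: [0.996, -0.084, 0.0, -0.0]
force: [-0.6, -0.5, -0.1]
gripper_width: -0.0005
finger_force: 0.0
```

```bash
python3 -c "
from h import *
need(-.036,0,.085)"
```

```text
clock 3.75 rail now [-0.1538 -0.0012] z 0.0866 F [-0.6 -0.5 -0.1]
travel units [-0.04 -4.71  0.06] twist [-0.   -0.    0.01]
in final axes [-0.05 -4.71  0.06]
```

Request:
play_rows --commands '[{"twist": [0, 0, 0], "travel": [0, -0.06, 0], "jaw": 0}, {"twist": [0, 0, 0], "travel": [0, -0.06, 0], "jaw": 0}, {"twist": [0, 0, 0], "travel": [0, -0.08, 0], "jaw": 0}, {"twist": [0, 0, 0], "travel": [0, -0.1, 0], "jaw": 0}, {"twist": [0, 0, 0], "travel": [0, -0.12, 0], "jaw": 0}, {"twist": [0, 0, 0], "travel": [0, -0.14, 0], "jaw": 0}, {"twist": [0, 0, 0], "travel": [0, -0.14, 0], "jaw": 0}, {"twist": [0, 0, 0], "travel": [0, -0.14, 0], "jaw": 0}]'

```text
clock: 4.55
tcp_pos: [0.5223, -0.0785, 0.0864]
tool_rot: [0.996, -0.084, -0.0, -0.0]
force: [-0.5, -0.7, -0.1]
gripper_width: -0.0001
finger_force: 0.4
```

Request:
play_rows --commands '[{"twist": [0, 0, 0], "travel": [0, -0.14, 0], "jaw": 0}, {"twist": [0, 0, 0], "travel": [0, -0.14, 0], "jaw": 0}, {"twist": [0, 0, 0], "travel": [0, -0.14, 0], "jaw": 0}, {"twist": [0, 0, 0], "travel": [0, -0.14, 0], "jaw": 0}, {"twist": [0, 0, 0], "travel": [0, -0.14, 0], "jaw": 0}, {"twist": [0, 0, 0], "travel": [0, -0.14, 0], "jaw": 0}, {"twist": [0, 0, 0], "travel": [0, -0.14, 0], "jaw": 0}, {"twist": [0, 0, 0], "travel": [0, -0.14, 0], "jaw": 0}]'

```text
clock: 5.35
tcp_pos: [0.5271, -0.051, 0.0864]
tool_rot: [0.996, -0.084, -0.0, -0.0]
force: [0.6, -0.7, -0.1]
gripper_width: -0.0002
finger_force: 0.4
```

```bash
python3 - <<'E'
from h import *
need(-.036,0,.085)
im=r.read_camera("top"); cv2.imwrite("pics/t2.png",im[:,:,::-1])
for c,a in dishes(im): print("dish",c.round(1),a,rail(ray("top",c,.018)).round(4))
E
```

```text
clock 5.35 rail now [-0.105  -0.0011] z 0.0864 F [ 0.6 -0.7 -0.1]
travel units [-0.04 -2.76  0.06] twist [-0.    0.    0.01]
in final axes [-0.04 -2.76  0.06]
dish [232.  199.4] 202 [ 0.0902 -0.0003]
dish [250.1 202.3] 202 [ 0.017  -0.0003]
dish [264.8 206.7] 89 [-0.0436  0.0075]
```

The row is moving as one train: dish_1 is at 90 mm and still needs 73 mm. Carrying on.

Request:
play_rows --commands '[{"twist": [0, 0, 0], "travel": [0, -0.14, 0], "jaw": 0}, {"twist": [0, 0, 0], "travel": [0, -0.14, 0], "jaw": 0}, {"twist": [0, 0, 0], "travel": [0, -0.14, 0], "jaw": 0}, {"twist": [0, 0, 0], "travel": [0, -0.14, 0], "jaw": 0}, {"twist": [0, 0, 0], "travel": [0, -0.14, 0], "jaw": 0}, {"twist": [0, 0, 0], "travel": [0, -0.14, 0], "jaw": 0}, {"twist": [0, 0, 0], "travel": [0, -0.14, 0], "jaw": 0}, {"twist": [0, 0, 0], "travel": [0, -0.14, 0], "jaw": 0}]'

```text
clock: 6.2
tcp_pos: [0.5318, -0.0234, 0.0864]
tool_rot: [0.996, -0.084, -0.0, -0.0]
force: [-0.1, -0.2, -0.6]
gripper_width: -0.0002
finger_force: 0.5
```

Request:
play_rows --commands '[{"twist": [0, 0, 0], "travel": [0, -0.14, 0], "jaw": 0}, {"twist": [0, 0, 0], "travel": [0, -0.14, 0], "jaw": 0}, {"twist": [0, 0, 0], "travel": [0, -0.14, 0], "jaw": 0}, {"twist": [0, 0, 0], "travel": [0, -0.14, 0], "jaw": 0}, {"twist": [0, 0, 0], "travel": [0, -0.14, 0], "jaw": 0}, {"twist": [0, 0, 0], "travel": [0, -0.14, 0], "jaw": 0}, {"twist": [0, 0, 0], "travel": [0, -0.14, 0], "jaw": 0}, {"twist": [0, 0, 0], "travel": [0, -0.14, 0], "jaw": 0}]'

```text
clock: 7.0
tcp_pos: [0.5365, 0.0042, 0.0864]
tool_rot: [0.996, -0.084, -0.0, -0.0]
force: [-0.2, -0.1, 0.0]
gripper_width: 0.0001
finger_force: 0.5
```

Request:
play_rows --commands '[{"twist": [0, 0, 0], "travel": [0, -0.08, 0], "jaw": 0}, {"twist": [0, 0, 0], "travel": [0, -0.08, 0], "jaw": 0}, {"twist": [0, 0, 0], "travel": [0, -0.08, 0], "jaw": 0}]'

```text
clock: 7.3
tcp_pos: [0.5375, 0.0099, 0.0864]
tool_rot: [0.996, -0.085, -0.0, 0.0]
force: [0.1, -1.2, -0.1]
gripper_width: 0.0002
finger_force: 0.5
```

```bash
python3 - <<'E'
from h import *
need(-.036,0,.085)
im=r.read_camera("top"); cv2.imwrite("pics/t3.png",im[:,:,::-1])
for c,a in dishes(im): print("dish",c.round(1),a,rail(ray("top",c,.018)).round(4))
E
```

```text
clock 7.3 rail now [-0.0432 -0.0011] z 0.0864 F [ 0.1 -1.2 -0.1]
travel units [-0.04 -0.29  0.05] twist [0.   0.   0.01]
in final axes [-0.04 -0.29  0.05]
dish [216.7 196.8] 201 [ 0.1519 -0.0006]
dish [234.8 199.8] 199 [ 0.0788 -0.0005]
dish [248.1 204.5] 51 [0.0234 0.0096]
```

Request:
play_rows --commands '[{"twist": [0, 0, 0], "travel": [0, -0.06, 0], "jaw": 0}, {"twist": [0, 0, 0], "travel": [0, -0.06, 0], "jaw": 0}, {"twist": [0, 0, 0], "travel": [0, -0.06, 0], "jaw": 0}, {"twist": [0, 0, 0], "travel": [0, -0.06, 0], "jaw": 0}, {"twist": [0, 0, 0], "travel": [0, -0.06, 0], "jaw": 0}]'

```text
clock: 7.85
tcp_pos: [0.5387, 0.0173, 0.0864]
tool_rot: [0.996, -0.085, -0.0, -0.0]
force: [-0.5, -0.6, 0.0]
gripper_width: 0.0001
finger_force: 0.5
```

Request:
play_rows --commands '[{"twist": [0, 0, 0], "travel": [0, -0.04, 0], "jaw": 0}, {"twist": [0, 0, 0], "travel": [0, -0.04, 0], "jaw": 0}]'

```text
clock: 8.05
tcp_pos: [0.5391, 0.0193, 0.0864]
tool_rot: [0.996, -0.084, -0.0, 0.0]
force: [-0.5, -0.6, -0.5]
gripper_width: 0.0003
finger_force: 0.5
```

Request:
play_rows --commands '[{"twist": [0, 0, 0], "travel": [0, -0.03, 0], "jaw": 0}, {"twist": [0, 0, 0], "travel": [0, -0.03, 0], "jaw": 0}]'

```text
clock: 8.25
tcp_pos: [0.5393, 0.0207, 0.0864]
tool_rot: [0.996, -0.085, 0.0, -0.0]
force: [-0.9, -0.8, 0.2]
gripper_width: -0.0002
finger_force: 0.5
```

Still only sliding friction (0.5 N). I'll creep on until contact.

Request:
play_rows --commands '[{"twist": [0, 0, 0], "travel": [0, -0.03, 0], "jaw": 0}, {"twist": [0, 0, 0], "travel": [0, -0.03, 0], "jaw": 0}]'

```text
clock: 8.45
tcp_pos: [0.5395, 0.0221, 0.0864]
tool_rot: [0.996, -0.084, -0.0, 0.0]
force: [-0.2, -3.2, 0.0]
gripper_width: -0.0003
finger_force: 1.1
```

Request:
play_rows --commands '[{"twist": [0, 0, 0], "travel": [0, -0.02, 0], "jaw": 0}, {"twist": [0, 0, 0], "travel": [0, -0.02, 0], "jaw": 0}]'

```text
clock: 8.65
tcp_pos: [0.5395, 0.0224, 0.0863]
tool_rot: [0.996, -0.085, -0.0, 0.0]
force: [-1.0, -4.0, -0.0]
gripper_width: -0.0
finger_force: 2.2
```

```bash
python3 - <<'E'
from h import *
need(-.036,0,.085)
im=r.read_camera("top"); cv2.imwrite("pics/t4.png",im[:,:,::-1])
for c,a in dishes(im): print("dish",c.round(1),a,rail(ray("top",c,.018)).round(4))
E
```

```text
clock 8.65 rail now [-0.0305 -0.001 ] z 0.0863 F [-1. -4. -0.]
travel units [-0.04  0.22  0.05] twist [0.01 0.   0.  ]
in final axes [-0.04  0.22  0.05]
dish [213.7 196.3] 198 [ 0.164  -0.0005]
dish [231.8 199.3] 199 [ 0.091  -0.0002]
dish [244.6 204. ] 44 [0.0374 0.0098]
```

The row is home: 4 N contact against the stop, and dish_1 sits at 164 mm against 163.2 mm expected. I'll back off gently, lift, and go round to the outer side of the gate.

Request:
play_rows --commands '[{"twist": [0, 0, 0], "travel": [0, 0.1, 0], "jaw": 0}, {"twist": [0, 0, 0], "travel": [0, 0.4, 0], "jaw": 0}, {"twist": [0, 0, 0], "travel": [0, 0.7, 0], "jaw": 0}, {"twist": [0, 0, 0], "travel": [0, 0.7, -0.8], "jaw": 0}, {"twist": [0, 0, 0], "travel": [0, 0.5, -1], "jaw": 0}, {"twist": [0, 0, 0], "travel": [0, 0.2, -1], "jaw": 0}, {"twist": [0, 0, 0], "travel": [-0.6, 0, -0.4], "jaw": 0}]'

```text
clock: 9.4
tcp_pos: [0.516, -0.0401, 0.1686]
tool_rot: [0.996, -0.086, 0.003, -0.0]
force: [-0.1, 1.0, -0.2]
gripper_width: -0.0
finger_force: 0.0
```

```bash
python3 - <<'E'
from h import *
need(-.095,.098,.093)
im=r.read_camera("top"); cv2.imwrite("pics/t5.png",im[:,:,::-1])
for c,a in dishes(im): print("dish",c.round(1),a,rail(ray("top",c,.018)).round(4))
E
```

```text
clock 9.4 rail now [-0.0961  0.0116] z 0.1686 F [-0.1  1.  -0.2]
travel units [-3.47 -0.04  3.01] twist [-0.01 -0.05 -0.02]
in final axes [-3.46 -0.04  3.02]
dish [213.8 196.3] 200 [ 0.1639 -0.0006]
dish [231.8 199.4] 197 [ 0.0907 -0.0002]
dish [249.9 202.5] 200 [0.0175 0.0006]
```

Request:
play_rows --commands '[{"twist": [0, 0, 0], "travel": [-0.8, 0, 0], "jaw": 0}, {"twist": [0, 0, 0], "travel": [-0.9, 0, 0], "jaw": 0}, {"twist": [0, 0, 0], "travel": [-0.9, 0, 0], "jaw": 0}, {"twist": [0, 0, 0], "travel": [-0.7, 0, 0], "jaw": 0}, {"twist": [0, 0, 0], "travel": [0, 0, 0.7], "jaw": 0}, {"twist": [0, 0, 0], "travel": [0, 0, 0.7], "jaw": 0}, {"twist": [0, 0, 0], "travel": [0, 0, 0], "jaw": 0}]'

```text
clock: 10.15
tcp_pos: [0.4318, -0.0244, 0.1299]
tool_rot: [0.996, -0.084, -0.002, -0.0]
force: [-0.1, 0.7, 0.5]
gripper_width: -0.0001
finger_force: 0.0
```

```bash
python3 - <<'E'
from h import *
need(-.095,.098,.093)
im=r.read_camera("side"); cv2.imwrite("pics/c6.png",cv2.resize(im[140:260,170:290,::-1],None,fx=5,fy=5,interpolation=cv2.INTER_CUBIC))
P=np.array([-.03,.058])
pos=[]
for th in np.r_[-.15,np.arange(0,1.5,.15),1.571]:
    d=np.array([-np.cos(th),-np.sin(th)]);n=np.array([-np.sin(th),np.cos(th)])
    pos.append(P+.07*d+n*(.003+.010*abs(np.sin(th))+.011*abs(np.cos(th))))
pos=np.array(pos);print(pos.round(4).tolist());dd=np.diff(pos,axis=0)/.025
print("tool xy steps",np.c_[-dd[:,1],-dd[:,0]].round(2).tolist())
E
```

```text
clock 10.15 rail now [-0.0949  0.0973] z 0.1299 F [-0.1  0.7  0.5]
travel units [-0.03  0.    1.47] twist [0.   0.03 0.01]
in final axes [-0.03  0.    1.47]
[[-0.0969, 0.0837], [-0.1, 0.072], [-0.1015, 0.0627], [-0.1017, 0.053], [-0.1005, 0.0431], [-0.0978, 0.0331], [-0.0934, 0.0234], [-0.0874, 0.0142], [-0.0797, 0.0058], [-0.0706, -0.0013], [-0.0601, -0.007], [-0.043, -0.012]]
tool xy steps [[0.47, 0.12], [0.37, 0.06], [0.39, 0.01], [0.4, -0.05], [0.4, -0.11], [0.39, -0.18], [0.37, -0.24], [0.33, -0.31], [0.29, -0.37], [0.23, -0.42], [0.2, -0.69]]
```

View pics/c6.png

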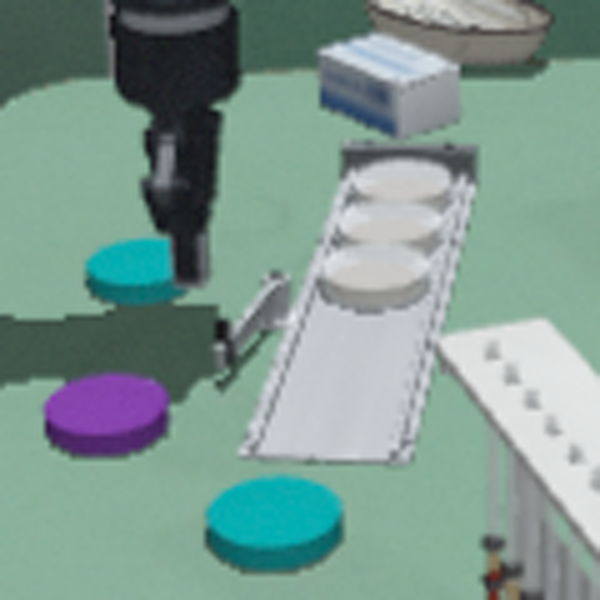

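The row is home against the stop. The gate is still open, with its pin near crop (222,345), and the closed fingertip is on its outer side. I'll lower it and start the sweep.

Request:
play_rows --commands '[{"twist": [0, 0, 0], "travel": [0, 0, 0.7], "jaw": 0}, {"twist": [0, 0, 0], "travel": [0, 0, 0.6], "jaw": 0}, {"twist": [0, 0, 0], "travel": [0, 0, 0.17], "jaw": 0}, {"twist": [0, 0, 0], "travel": [0.15, 0.05, 0], "jaw": 0}, {"twist": [0, 0, 0], "travel": [0.15, 0.05, 0], "jaw": 0}, {"twist": [0, 0, 0], "travel": [0.15, 0, 0], "jaw": 0}]'

```text
clock: 10.8
tcp_pos: [0.4442, -0.0292, 0.0954]
tool_rot: [0.996, -0.085, 0.001, 0.0]
force: [-1.6, -0.5, 0.2]
gripper_width: 0.0003
finger_force: 0.5
```

Request:
play_rows --commands '[{"twist": [0, 0, 0], "travel": [0.15, 0.03, 0], "jaw": 0}, {"twist": [0, 0, 0], "travel": [0.15, 0.03, 0], "jaw": 0}, {"twist": [0, 0, 0], "travel": [0.15, 0.03, 0], "jaw": 0}, {"twist": [0, 0, 0], "travel": [0.2, 0.03, 0], "jaw": 0}, {"twist": [0, 0, 0], "travel": [0.2, 0.03, 0], "jaw": 0}]'

```text
clock: 11.3
tcp_pos: [0.4639, -0.0362, 0.0946]
tool_rot: [0.996, -0.084, -0.0, -0.0]
force: [-0.6, 0.8, -0.0]
gripper_width: 0.0002
finger_force: 0.5
```

```bash
python3 - <<'E'
from h import *
need(-.1015,.0627,.093)
E
```

```text
clock 11.3 rail now [-0.1011  0.0636] z 0.0946 F [-0.6  0.8 -0. ]
travel units [0.04 0.02 0.06] twist [-0.    0.    0.01]
in final axes [0.04 0.02 0.06]
```

On the planned path, in light contact. Continuing the arc.

Request:
play_rows --commands '[{"twist": [0, 0, 0], "travel": [0.2, 0, 0], "jaw": 0}, {"twist": [0, 0, 0], "travel": [0.2, 0, 0], "jaw": 0}, {"twist": [0, 0, 0], "travel": [0.2, -0.02, 0], "jaw": 0}, {"twist": [0, 0, 0], "travel": [0.2, -0.03, 0], "jaw": 0}, {"twist": [0, 0, 0], "travel": [0.2, -0.05, 0], "jaw": 0}, {"twist": [0, 0, 0], "travel": [0.2, -0.06, 0], "jaw": 0}, {"twist": [0, 0, 0], "travel": [0.2, -0.09, 0], "jaw": 0}, {"twist": [0, 0, 0], "travel": [0.2, -0.09, 0], "jaw": 0}]'

```text
clock: 12.1
tcp_pos: [0.5049, -0.0344, 0.0946]
tool_rot: [0.996, -0.084, -0.0, 0.0]
force: [-0.6, -0.8, 0.4]
gripper_width: 0.0001
finger_force: 0.6
```

Request:
play_rows --commands '[{"twist": [0, 0, 0], "travel": [0.18, -0.12, 0], "jaw": 0}, {"twist": [0, 0, 0], "travel": [0.18, -0.12, 0], "jaw": 0}, {"twist": [0, 0, 0], "travel": [0.17, -0.15, 0], "jaw": 0}, {"twist": [0, 0, 0], "travel": [0.17, -0.16, 0], "jaw": 0}]'

```text
clock: 12.5
tcp_pos: [0.5245, -0.0237, 0.0946]
tool_rot: [0.996, -0.085, -0.0, 0.0]
force: [-1.3, -0.1, 0.4]
gripper_width: 0.0002
finger_force: 0.6
```

```bash
python3 - <<'E'
from h import *
need(-.043,-.012,.0946)
im=r.read_camera("side"); cv2.imwrite("pics/c7.png",cv2.resize(im[140:260,170:290,::-1],None,fx=5,fy=5,interpolation=cv2.INTER_CUBIC))
E
```

```text
clock 12.5 rail now [-0.0785  0.006 ] z 0.0946 F [-1.3 -0.1  0.4]
travel units [ 0.72 -1.42  0.  ] twist [0.   0.   0.01]
in final axes [ 0.72 -1.42  0.  ]
```

View pics/c7.png

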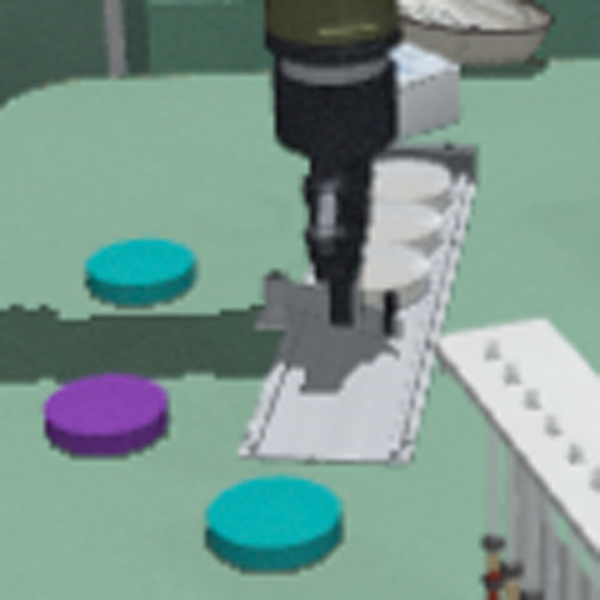

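The bar is about three quarters shut, with its pin near crop (390,312), and the finger is behind it. Continuing to the hinge stop.

Request:
play_rows --commands '[{"twist": [0, 0, 0], "travel": [0.15, -0.18, 0], "jaw": 0}, {"twist": [0, 0, 0], "travel": [0.14, -0.19, 0], "jaw": 0}, {"twist": [0, 0, 0], "travel": [0.12, -0.21, 0], "jaw": 0}, {"twist": [0, 0, 0], "travel": [0.11, -0.21, 0], "jaw": 0}, {"twist": [0, 0, 0], "travel": [0.08, -0.2, 0], "jaw": 0}, {"twist": [0, 0, 0], "travel": [0.06, -0.2, 0], "jaw": 0}, {"twist": [0, 0, 0], "travel": [0.04, -0.1, 0], "jaw": 0}]'

```text
clock: 13.25
tcp_pos: [0.5471, 0.0057, 0.0947]
tool_rot: [0.996, -0.084, 0.0, -0.0]
force: [-0.7, 0.4, 0.4]
gripper_width: 0.0
finger_force: 0.5
```

Request:
play_rows --commands '[{"twist": [0, 0, 0], "travel": [0, -0.06, 0], "jaw": 0}, {"twist": [0, 0, 0], "travel": [0, -0.04, 0], "jaw": 0}]'

```text
clock: 13.45
tcp_pos: [0.5474, 0.0074, 0.0947]
tool_rot: [0.996, -0.085, 0.0, 0.0]
force: [0.0, -1.4, -0.8]
gripper_width: -0.0003
finger_force: 0.8
```

```bash
python3 - <<'E'
from h import *
need(-.043,-.012,.0946)
E
```

```text
clock 13.45 rail now [-0.044  -0.0113] z 0.0947 F [ 0.  -1.4 -0.8]
travel units [ 0.03 -0.04  0.  ] twist [ 0.   -0.    0.01]
in final axes [ 0.03 -0.04  0.  ]
```

Request:
play_rows --commands '[{"twist": [0, 0, 0], "travel": [0, -0.03, 0], "jaw": 0}, {"twist": [0, 0, 0], "travel": [0, -0.03, 0], "jaw": 0}]'

```text
clock: 13.65
tcp_pos: [0.5475, 0.0078, 0.0947]
tool_rot: [0.996, -0.085, 0.0, 0.001]
force: [-0.7, -5.4, -0.1]
gripper_width: 0.0003
finger_force: 2.5
```

Request:
play_rows --commands '[{"twist": [0, 0, 0], "travel": [0, -0.03, 0], "jaw": 0}, {"twist": [0, 0, 0], "travel": [0, 0, 0], "jaw": 0}]'

```text
clock: 13.85
tcp_pos: [0.5475, 0.0079, 0.0946]
tool_rot: [0.996, -0.085, -0.0, 0.001]
force: [0.7, -6.3, 1.4]
gripper_width: 0.0001
finger_force: 2.9
```

The bar is on its hinge stop: the position has stalled and the force is rising to 6 N. I'll retreat and lift clear.

Request:
play_rows --commands '[{"twist": [0, 0, 0], "travel": [0, 0.1, 0], "jaw": 0}, {"twist": [0, 0, 0], "travel": [0, 0.5, 0], "jaw": 0}, {"twist": [0, 0, 0], "travel": [0, 0.8, 0], "jaw": 0}, {"twist": [0, 0, 0], "travel": [0, 0.8, -0.8], "jaw": 0}, {"twist": [0, 0, 0], "travel": [0, 0.8, -1], "jaw": 0}, {"twist": [0, 0, 0], "travel": [0, 0.8, -1], "jaw": 0}, {"twist": [0, 0, 0], "travel": [0, 0.8, -1], "jaw": 0}, {"twist": [0, 0, 0], "travel": [0, 0.5, -0.5], "jaw": 0}]'

```text
clock: 14.65
tcp_pos: [0.5261, -0.1183, 0.2042]
tool_rot: [0.996, -0.085, 0.001, 0.0]
force: [0.1, -0.4, -0.3]
gripper_width: 0.0
finger_force: 0.0
```

Request:
play_rows --commands '[{"twist": [0, 0, 0], "travel": [0, 0.8, 0], "jaw": 0}, {"twist": [0, 0, 0], "travel": [0, 0.8, 0], "jaw": 0}, {"twist": [0, 0, 0], "travel": [0, 0.5, 0], "jaw": 0}, {"twist": [0, 0, 0], "travel": [0, 0, 0], "jaw": 0}, {"twist": [0, 0, 0], "travel": [0, 0, 0], "jaw": 0}]'

```text
clock: 15.15
tcp_pos: [0.5172, -0.1673, 0.202]
tool_rot: [0.996, -0.085, -0.0, -0.0]
force: [-0.2, -0.8, -0.8]
gripper_width: -0.0002
finger_force: 0.0
```

```bash
python3 - <<'E'
from h import *
im=r.read_camera("top"); cv2.imwrite("pics/c8.png",cv2.resize(im[170:250,190:320,::-1],None,fx=6,fy=6,interpolation=cv2.INTER_CUBIC))
for c,a in dishes(im): print("dish",c.round(1),a,rail(ray("top",c,.018)).round(4))
print("expected pin px",(proj("top",W(-.03,-.036,.046))-[190,170])*6)
E
```

```text
dish [213.6 196.3] 200 [ 0.1643 -0.0004]
dish [231.8 199.3] 198 [ 0.0908 -0.0002]
dish [250.  202.5] 198 [0.0172 0.0004]
expected pin px [439.04195643 148.62025642]
```

View pics/c8.png

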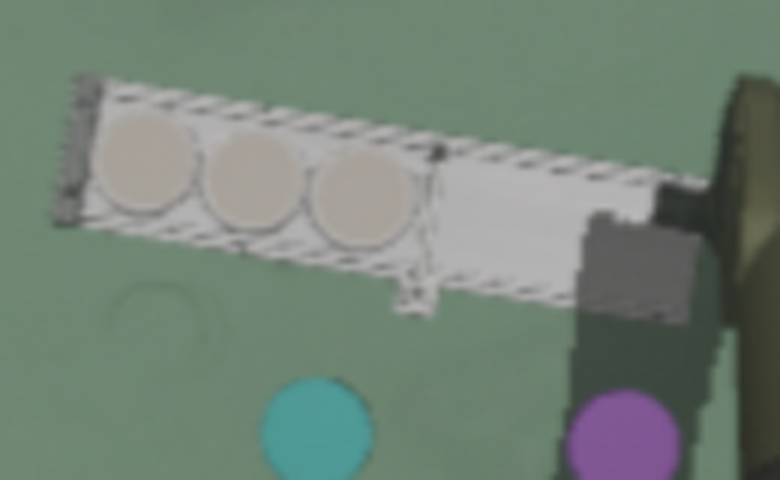

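The three dishes are touching and against the stop. The gate lies straight across the channel, with its pin at crop (438,151) against (439,149) predicted for fully shut. The look-alikes have not moved.

```bash
python3 -c "
from plant import r
print(r.sign_off())"
```

```text
the job is handed in; nothing more can be done
None
```

The job is handed in: the last top view, at about 15 s, shows the three dishes touching with the first against the end stop, the gate fully shut behind the last dish, and the robot clear of everything.

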